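# Index the swivelling jug board to its next stop

### The arm

A 7-joint arm with a two-finger parallel gripper is mounted at the origin on the work surface. World frame = base frame: x ahead of the robot, y to its left, z up, the work surface at z = 0. Lengths are in m, angles in rad, forces in N, time in s.
With the tool pointing down it reaches from about 0.425 to 0.975 m from the base axis. Payload 16.7 kg.
Tool frame: the origin (TCP) lies at the very end of the fingers, on their centre line; the grasp point (between the pads) lies 19 mm behind it; z points along the fingers, y is the direction in which the jaws open and shut (so a half turn about z gives the same grasp; the last joint's range is limited). The gripper opens to 85 mm and grips with 20 to 120 N. Pads are 22 mm wide; open, the fingers measure 114 mm over their backs; the gripper's body (76 mm by 85 mm) begins 54 mm behind the grasp point. The pads swing forward as they close: fully open they stand 13 mm farther back than shut.
Start: joints at [0.987, 0.426, 0.074, 1.606, -0.034, 1.111, -0.067], TCP at [0.284, -0.612, 0.197] pointing down, gripper open.
Joint ranges: [-2.85, 2.85], [-0.5, 2.14], [-1.23, 1.37], [0.21, 2.46], [-1.02, 4.16], [0.16, 2.05], [-2.73, 2.73]. Speed limits (rad/s): [1.89, 1.89, 2.39, 2.39, 3.01, 3.01, 3.01].

### API

Orientations are given as [roll, pitch, yaw] about the fixed x, y, z axes, in that order (R = Rz(yaw) Ry(pitch) Rx(roll)).
In Python, from bench import arm, imaging gives the robot as it stands.
- The arm moves only by the tool move_arm, never from a script. Its argument "plan" is a list of rows, each a list of 7 numbers: the shift along the tool's x, y, z in m, then the turn, a rotation vector about the tool's x, y, z in rad, then the gripper's target within -1 to 1 (shut at 1, half-way at 0, fully open at -1). A call has 1 to 12 rows; each row is the pose to reach, as a shift and turn from the pose commanded when the call began, along the tool's axes at that moment; what a row does not reach only later rows make up. A row lasts 1/10 s, in which the tool goes at most 50 mm and 8.59 degrees, less where a joint would pass 70% of its speed; a pose out of reach is approached as far as the arm can. A call with a gripper value outside its range is refused whole. The fingers move at their own pace and stop on an object; the grip force is fixed at half the most. Time passes only in rows, so rows that repeat a pose let the fingers close. It gives the time, the measured TCP pose, the force and the opening at its end, in the units of the state.
- arm.sense(): the state, without advancing time (a new reading comes with each control period).
- imaging.grab_frame(name): name is "scene" or "top"; returns (picture, depth): 420x560x3 uint8, red, green, blue; 420x560 float32, m along the optical axis (not along the pixel's ray), 0 where there is no reading.
- imaging.calibration(name): a dict with "fx", "fy", "cx", "cy" (pixels), "rvec" (rotation vector, rad) and "tvec" (3), from world to camera coordinates, as OpenCV has them. Camera axes: x right, y down, z forward; pixel columns grow to the right and rows downward; lengths in m; the calibration is good to about 2 mm. A picture is of the moment at which its call begins. calibration takes no time and is no camera call.
- arm.hand_in(): hands the job in, once; it reports no verdict.
The state is a dict: "t": time; "q": joint angles; "qvel": joint speeds; "effort": joint torques, N m; "ee_pos": TCP position; "tcp_rot": TCP orientation; "wrist_force": force on the tool from outside, world axes, zero at the start; "ft_torque": the same for the moment, N m; "grip_width": finger opening in m.
Only numpy, scipy, OpenCV 4.12 (cv2) and the standard library are available. Lean on these libraries where they do the work, as an engineer would, in place of code of your own. Each camera call takes 0.05 s, during which the arm holds its last target.

### The job

The little swivel board with the glass jug on it is locked by a sprung pin. Pull the pin's black knob up out of its hole, swing the board counterclockwise (seen from above) and let the pin drop fully home into the next hole, so that the jug comes round to the toaster-oven side. Feel for the hole and stop as soon as the pin drops in, without forcing the pin against its hole; keep the jug standing in its place on the board and leave the other things on the counter where they are.

Things in the scene. Friction and masses are not known exactly. Their poses are not given: they have to be found in the camera images.
- base: fixed round steel foot plate, 304 mm across, 6 mm thick, on the counter. Origin: on the vertical swivel axis, at counter height; z up; its -x axis points to the hole in which the pin starts. Board, tongue and pin turn about this axis; with the swivel at angle a the pin stands 120 mm from the axis in the direction (-cos a, -sin a) of this frame.
- start_hole (a point): mouth of the 10 mm hole in which the pin starts, 120 mm from the axis, 16 mm above the counter, in a flat, smooth metal track 44 mm wide that follows the pin's circle.
- track (a point): a point on the track 0.45 rad past the start hole. From here an adjustable stop plate (top 15.5 mm above the counter) carries the track on, smooth and without gaps, with the only other hole: the next stop, also 10 mm. It is clamped 0.65 to 1.0 rad counterclockwise of the start hole, differently each time and not measured: see it from above, find it by feel.
- swivel (a joint): angle of the swivelling part about the base's axis, rad: 0 with the pin in the start hole, growing counterclockwise seen from above; end stops at -0.12 and 1.2. It stays where it is left; friction is about 1 N at the knob, plus 2 N while the pin rides on the track. Pushed slowly (up to about 15 mm/s at the knob), a riding pin drops into the hole by itself and then locks it.
- bushing (a point): top of the 18 mm wide bushing in which the pin slides, 40 mm above the counter, on a steel tongue 30 mm wide (top 26 mm above the counter), 120 mm from the axis. Turns with the board, always exactly opposite the jug.
- pin (a joint): height of the sprung upright pin, m: 0 fully home in a hole, 0.009 with its tip riding on the track (0.0085 on the stop plate), clear of the holes above that, 0.016 pulled right out (end stop). The spring pushes it down, 6 N at 0, 10 N at 0.016; let go, it springs down by itself.
- pin_tip (a point): lower end of the pin: 8 mm thick, round tip, so 1 mm of play to each side in a hole, 7 mm above the counter when home. The load between it and the plates may not exceed 25 N: do not push a held knob hard while the tip is in a hole or on the track. Fingers that close off-centre across the tongue push it sideways; closing along the tongue the bushing takes it.
- knob (a point): centre of the pin's black cylindrical knob: 26 mm diameter, 25 mm tall, upright; the centre is 63 mm above the counter with the pin home and rises with it. A 10 mm stem joins it to the bushing below. Free room all round it for fingers down to the tongue.
- jug_spot (a point): point on top of the walnut board (165 x 130 x 18 mm, top 38 mm above the counter) where the jug belongs, 100 mm from the axis opposite the pin; turns with the board.
- jug: loose glass measuring jug with a handle, 86 mm across, 125 mm tall, about 0.4 kg, standing on the board. Origin: centre of its underside, z up.
- grinder: steel salt grinder, 50 mm across, 142 mm tall, standing; leave it. Origin: centre of its underside.
- muffin_cup: silicone muffin cup, 72 mm across, 35 mm tall; leave it. Origin: centre of its underside.
- ramekin: white ceramic ramekin, 80 mm across, 45 mm tall; leave it. Origin: centre of its underside.
Not all that is in view belongs to the job. Leave any purple or yellow look-alike of the jug alone.

How it is judged:
By the outcome, as a careful person would: the job done as asked, in the order asked, and still so for the second after the job is handed in, with the robot touching nothing.
It also fails if it takes over 48 s, if anything falls off the work surface, if the arm or the gripper's body presses on something with over 40 N, if the wrist force passes 120 N, or if a joint passes its speed limit or range.

## Working session

There is one attempt and no reset: what is moved stays moved. The work goes in short steps, Python scripts to look and compute and a tool call to move; the robot and the scene stay as the last step left them, time stands still between calls to the robot, and variables do not carry over. Pictures are saved under pics/ and viewed, and the job is handed in when it is done.

Besides the shell and the picture viewer there is one more tool, called after "Request:" as a command line: name --pt "numbers of a row" for each row, then --argument value for the rest. move_arm: Moves the arm, as the interface text tells. Its arguments: {"type":"object","properties":{"plan":{"type":"array"}},"required":["plan"]}

```bash
mkdir -p pics; ls; cat > h.py <<'E'
import numpy as np,cv2
from bench import arm,imaging
def cal(n):
    c=imaging.calibration(n);K=np.array([[c['fx'],0,c['cx']],[0,c['fy'],c['cy']],[0,0,1.]])
    R=cv2.Rodrigues(np.array(c['rvec'],float))[0];t=np.array(c['tvec'],float);return K,R,t
def plane(n,u,v,z):
    K,R,t=cal(n);d=R.T@np.linalg.inv(K)@np.array([u,v,1.]);o=-R.T@t
    return o+d*(z-o[2])/d[2]
def proj(n,p):
    K,R,t=cal(n);q=K@(R@np.array(p,float)+t);return q[:2]/q[2]
E
python3 - <<'E'
from h import *
for n in("scene","top"):
    im,d=imaging.grab_frame(n);np.savez(f'pics/{n}0.npz',im=im,d=d);cv2.imwrite(f'pics/{n}0.png',im[:,:,::-1])
    K,R,t=cal(n);print(n,K.diagonal(),-R.T@t,R[2])
print(arm.sense())
E
```

```text
pics
scene [518.64682408 518.64682408   1.        ] [ 1.27397823 -0.23478106  1.15034413] [-0.56323627  0.19104705 -0.80390666]
top [435.71711776 435.71711776   1.        ] [0.42032883 0.01071782 1.0231932 ] [ 0.1336962   0.03638579 -0.99035418]
{'t': 0.1, 'q': array([ 0.98649738,  0.42666435,  0.07385142,  1.60650469, -0.03411254,
        1.11080723, -0.06709364]), 'qvel': array([-0.00201635, -0.00222387,  0.00239608, -0.00109185, -0.00107122,
       -0.00130019, -0.00144869]), 'effort': array([ 8.30796780e-03, -9.51542401e+01,  3.77162352e+00, -4.64402533e+01,
        1.97175925e-02,  6.50179209e-03,  5.61196316e-06]), 'ee_pos': array([ 0.28414567, -0.6118508 ,  0.19620091]), 'tcp_rot': array([-3.14047012e+00,  6.62220322e-05,  4.34770751e-01]), 'wrist_force': array([ 0.11643675, -0.18212415,  0.25292444]), 'ft_torque': array([ 0.00788701, -0.06362659,  0.02860977]), 'grip_width': 0.08555840416612269}
```

View pics/scene0.png

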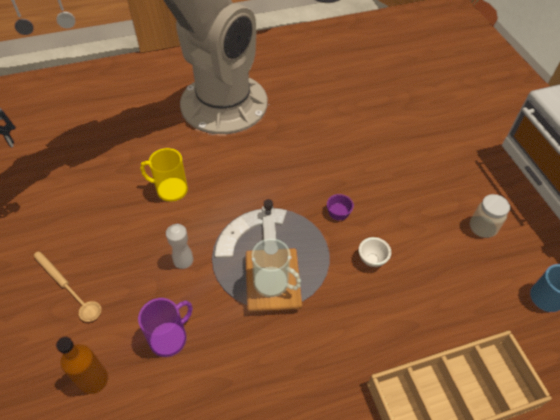

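View pics/top0.png

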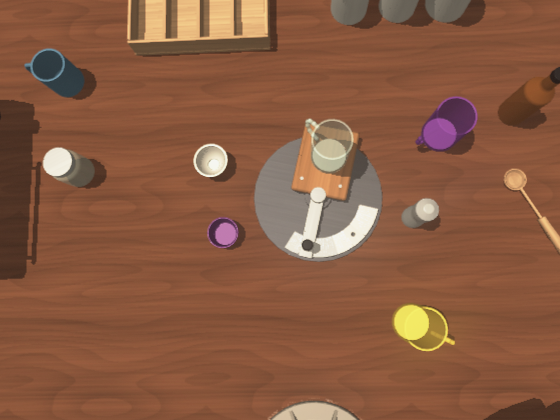

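The scene view shows the disc at about (270,257), with the knob at (268,206). In the top view the disc is at (318,197), the knob at (307,245) and the hole in the stop plate at about (353,234). The clear glass jug on the board is at (331,150). The purple jug (450,125) and yellow jug (420,327) are look-alikes and will be left alone. I'll confirm this with an enlarged crop and measure.

```bash
python3 - <<'E'
from h import *
im=cv2.imread('pics/top0.png');c=im[110:265,245:445];cv2.imwrite('pics/crop_top.png',cv2.resize(c,None,fx=3.9,fy=3.8,interpolation=cv2.INTER_CUBIC))
im=cv2.imread('pics/scene0.png');c=im[190:320,190:350];cv2.imwrite('pics/crop_sc.png',cv2.resize(c,None,fx=4.5,fy=4.5,interpolation=cv2.INTER_CUBIC))
# dark knob blob
for n,(x0,x1,y0,y1) in dict(top=(295,320,235,255),scene=(258,280,196,218)).items():
    g=cv2.imread(f'pics/{n}0.png').max(2)[y0:y1,x0:x1];m=(g<55).astype(np.uint8)
    k,l,s,ce=cv2.connectedComponentsWithStats(m);i=1+s[1:,4].argmax();print(n,s[i],ce[i]+[x0,y0],[plane(n,*(ce[i]+[x0,y0]),z).round(4) for z in(.063,.0755)])
d=np.load('pics/top0.npz')['d'];print(d[240:252:2,300:316:2])
E
```

```text
Traceback (most recent call last):
ValueError: attempt to get argmax of an empty sequence
```

View pics/crop_top.png

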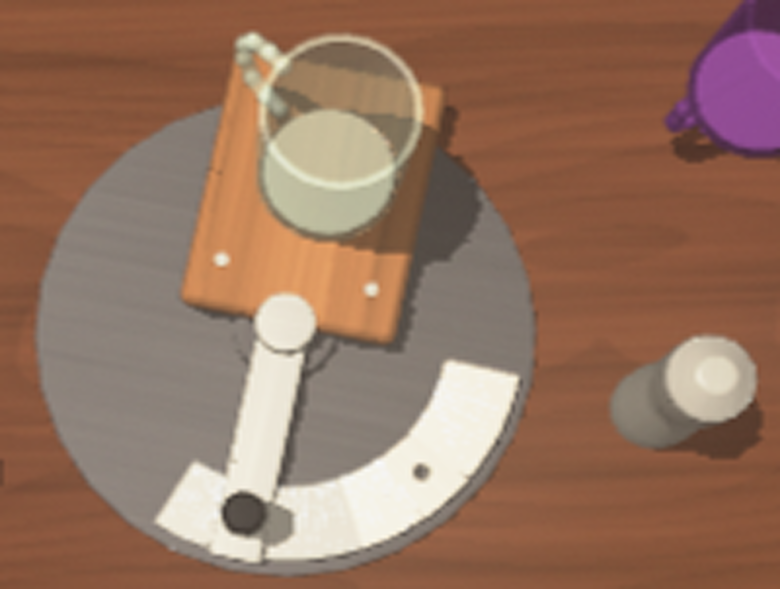

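View pics/crop_sc.png

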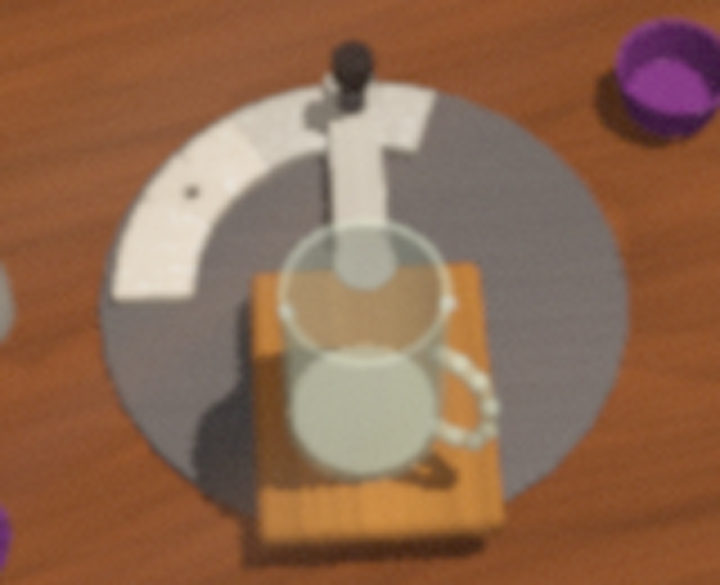

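The crop confirms it: the clear glass jug stands on the board. In the top view the knob is near px (307.3,245.0) and the hole near (352.9,234.2).

```bash
cat > m.py <<'E'
from h import *
from scipy.optimize import least_squares
n='top'
im=cv2.imread('pics/top0.png');hsv=cv2.cvtColor(im,cv2.COLOR_BGR2HSV)
m=((hsv[...,1]<60)&(hsv[...,2]>50)&(hsv[...,2]<150)).astype(np.uint8)
m2=np.zeros_like(m);m2[125:270,245:390]=m[125:270,245:390]
k,l,s,ce=cv2.connectedComponentsWithStats(m2);i=1+s[1:,4].argmax()
cn=max(cv2.findContours((l==i).astype(np.uint8),cv2.RETR_EXTERNAL,cv2.CHAIN_APPROX_NONE)[0],key=len)
h=cv2.convexHull(cn)[:,0].astype(float);print(s[i])
P=np.array([plane(n,u,v,.006)[:2] for u,v in cn[:,0]])
f=lambda c:np.hypot(*(P-c).T)-.1525
r=least_squares(f,P.mean(0),loss='soft_l1',f_scale=.001);c=r.x;print('axis',c,np.sort(abs(f(c)))[[len(P)//2,-1]])
r2=least_squares(lambda q:np.hypot(*(P-q[:2]).T)-q[2],[*c,.15],loss='soft_l1',f_scale=.001);print(r2.x)
def blob(n,x0,x1,y0,y1,T):
    g=cv2.imread(f'pics/{n}0.png').max(2)[y0:y1,x0:x1];mm=(g<T).astype(np.uint8);print(n,g.min())
    k,l,s,ce=cv2.connectedComponentsWithStats(mm);i=1+s[1:,4].argmax();print(s[i]);return ce[i]+[x0,y0]
kt=blob('top',297,317,236,254,85);ks=blob('scene',260,276,197,212,85);ht=blob('top',346,360,228,241,150);hs=blob('scene',226,240,226,240,150)
print(kt,ks,ht,hs)
def tri(a,b):
    M=[cal(x)[0]@np.column_stack(cal(x)[1:]) for x in('top','scene')]
    X=cv2.triangulatePoints(*M,np.array(a,float).reshape(2,1),np.array(b,float).reshape(2,1))[:,0];return X[:3]/X[3]
print('knob tri',tri(kt,ks),'hole tri',tri(ht,hs))
kn=plane('top',*kt,.070)[:2];ho=plane('top',*ht,.0155)[:2]
print('knob',kn,plane('scene',*ks,.068)[:2],'hole',ho,plane('scene',*hs,.0155)[:2])
for q in(kn,ho):v=q-c;print('r',np.hypot(*v),'ang',np.arctan2(v[1],v[0]))
E
python3 m.py
```

```text
[ 254  138  128  124 6571]
axis [ 0.60694292 -0.02471916] [0.00833474 0.13522576]
[ 0.59976215 -0.02460252  0.14473284]
top 68
[ 5  4 11 11 45]
scene 50
[ 4  3  9 12 80]
top 109
[5 5 3 3 7]
scene 128
[12 12  2  2  3]
[307.77777778 245.04444444] [267.7625 205.025 ] [352.28571429 234.        ] [238.66666667 238.66666667]
knob tri [0.48293899 0.0011447  0.05936223] hole tri [ 0.51357866 -0.09703542 -0.01217192]
knob [4.81913185e-01 8.24822046e-05] [4.89436961e-01 1.07395834e-04] hole [ 0.50797846 -0.10390262] [ 0.5343411  -0.09342408]
r 0.12746589778024756 ang 2.945768784262354
r 0.12674377564591474 ang -2.466778418988775
```

```bash
cat >> m.py <<'E'
print('----')
P=np.array([plane(n,u,v,.006)[:2] for u,v in h])
f=lambda c:np.hypot(*(P-c).T)-.152
for _ in range(4):
    r=least_squares(f,[.6,-.025],loss='soft_l1',f_scale=.001);c=r.x;P=P[abs(f(c))<.006]
print(len(P),c,abs(f(c)).max())
# scene view also
ims=cv2.imread('pics/scene0.png');hs_=cv2.cvtColor(ims,cv2.COLOR_BGR2HSV)
ms=((hs_[...,1]<70)&(hs_[...,2]>50)).astype(np.uint8);z=np.zeros_like(ms);z[208:305,205:335]=ms[208:305,205:335]
k,l,s,ce=cv2.connectedComponentsWithStats(z);i=1+s[1:,4].argmax();print(s[i])
cn=max(cv2.findContours((l==i).astype(np.uint8),cv2.RETR_EXTERNAL,cv2.CHAIN_APPROX_NONE)[0],key=len)
P=np.array([plane('scene',u,v,.006)[:2] for u,v in cv2.convexHull(cn)[:,0]])
for _ in range(4):
    r=least_squares(f,[.6,-.025],loss='soft_l1',f_scale=.001);c2=r.x;P=P[abs(f(c2))<.006]
print('scene',len(P),c2)
for T in(85,95,110):
  kt=blob('top',297,317,236,254,T);ks=blob('scene',256,280,194,211,T);kt2=plane('top',*kt,.073)[:2];ks2=plane('scene',*ks,.064)[:2]
  print(T,kt,ks,kt2,ks2)
  v=kt2-c;print('r',np.hypot(*v),'ang',np.arctan2(v[1],v[0]))
ho=plane('top',352.5,234.0,.0155)[:2];hs2=plane('scene',190+192/4.5,190+191/4.5,.0155)[:2];print('hole',ho,hs2)
for q in(ho,hs2):
  for cc in (c,c2): v=q-cc;print(np.hypot(*v),np.arctan2(v[1],v[0]))
E
python3 m.py|sed -n '/----/,$p'
```

```text
----
45 [ 0.60037873 -0.02743514] 0.003321961572137988
[ 212  208  117   95 7110]
scene 42 [ 0.60151369 -0.02642031]
top 68
[ 5  4 11 11 45]
scene 50
[ 8  6  9 11 76]
85 [307.77777778 245.04444444] [267.77631579 204.71052632] [4.81719360e-01 1.15954981e-04] [0.48555776 0.00131333]
r 0.12181588323552663 ang 2.913448678696354
top 68
[ 5  4 11 11 92]
scene 50
[ 8  6  9 11 80]
95 [306.9673913  244.69565217] [267.95   204.8125] [0.48252874 0.00185355] [0.48601394 0.00165068]
r 0.12143495228671453 ang 2.898002547675146
top 68
[ 5  4 12 11 99]
scene 50
[ 8  5  9 12 92]
110 [307.23232323 244.80808081] [267.93478261 204.55434783] [0.48226759 0.00128531] [0.48518862 0.00186169]
r 0.12155289947474615 ang 2.903057559062929
hole [ 0.50796393 -0.1043943 ] [ 0.510694   -0.10339402]
0.12026307513004383 -2.447194023998242
0.12178464512346775 -2.446754321948976
0.11752915695371556 -2.438869334504187
0.11905111524458062 -2.438525946303953
```

```bash
cat >> h.py <<'E'
from scipy.spatial.transform import Rotation as Ro
A=np.array([.6008,-.0270]);PH0=2.901
def delta(p,yaw,s=None):
    s=s or arm.sense();R=Ro.from_euler('xyz',s['tcp_rot']);T=Ro.from_euler('xyz',[np.pi,0,yaw])
    return np.r_[R.inv().apply(np.array(p)-s['ee_pos']),(R.inv()*T).as_rotvec()].round(4)
def knob(a,r=.12,z=.044): return [*(A+r*np.array([np.cos(PH0+a),np.sin(PH0+a)])),z]
E
python3 - <<'E'
from h import *
print(knob(0),delta([*knob(0)[:2],.20],1.33))
for q,z in(((425,208),.14),((413,217),.01),((412,322),.01),((427,330),.12)):print(plane('top',*q,z))
E
```

```text
[np.float64(0.4842563685248135), np.float64(0.001593390190320558), 0.044] [ 4.399e-01 -4.721e-01 -3.300e-03 -1.100e-03 -4.000e-04 -8.952e-01]
[ 0.54559257 -0.23857649  0.14      ]
[ 0.54383713 -0.24635792  0.01      ]
[ 0.30625957 -0.22887742  0.01      ]
[ 0.30241972 -0.23149763  0.12      ]
```

Request:
move_arm --pt "0.44 -0.472 -0.003 0 0 -0.895 -1" --pt "0.44 -0.472 -0.003 0 0 -0.895 -1" --pt "0.44 -0.472 -0.003 0 0 -0.895 -1" --pt "0.44 -0.472 -0.003 0 0 -0.895 -1" --pt "0.44 -0.472 -0.003 0 0 -0.895 -1" --pt "0.44 -0.472 -0.003 0 0 -0.895 -1" --pt "0.44 -0.472 -0.003 0 0 -0.895 -1" --pt "0.44 -0.472 -0.003 0 0 -0.895 -1" --pt "0.44 -0.472 -0.003 0 0 -0.895 -1" --pt "0.44 -0.472 -0.003 0 0 -0.895 -1" --pt "0.44 -0.472 -0.003 0 0 -0.895 -1" --pt "0.44 -0.472 -0.003 0 0 -0.895 -1"

```text
t: 1.3
ee_pos: [0.4706, -0.0399, 0.1997]
tcp_rot: [3.141, 0.0, 1.329]
wrist_force: [1.1, -0.5, 0.2]
grip_width: 0.0852
```

```bash
python3 - <<'E'
from h import *
s=arm.sense();print(s['q'].round(3),s['ee_pos'],s['tcp_rot'],s['wrist_force']);print(delta([*knob(0)[:2],.12],1.33))
E
```

```text
[ 0.397  0.12  -0.479  2.017  0.065  1.019 -0.355] [ 0.47059294 -0.03989208  0.1997354 ] [3.14132925e+00 1.42074666e-04 1.32946372e+00] [ 1.11667039 -0.51554674  0.21371562]
[ 0.0436  0.0033  0.0797  0.0003  0.0001 -0.0005]
```

Request:
move_arm --pt "0.0436 0.0033 0.05 0 0 0 -1" --pt "0.0436 0.0033 0.08 0 0 0 -1" --pt "0.0436 0.0033 0.08 0 0 0 -1" --pt "0.0436 0.0033 0.08 0 0 0 -1" --pt "0.0436 0.0033 0.08 0 0 0 -1"

```text
t: 1.8
ee_pos: [0.4849, -0.0012, 0.1211]
tcp_rot: [3.14, -0.0, 1.328]
wrist_force: [-0.1, -0.2, -0.6]
grip_width: 0.0854
```

```bash
python3 - <<'E'
from h import *
s=arm.sense();print(s['ee_pos'],s['qvel'].round(3));print(delta(knob(0),1.33))
for n in("scene","top"):
    im,d=imaging.grab_frame(n);np.savez(f'pics/{n}1.npz',im=im,d=d);cv2.imwrite(f'pics/{n}1.png',im[:,:,::-1])
a=cv2.resize(cv2.imread('pics/scene1.png')[150:300,190:340],None,fx=2.6,fy=2.6);b=cv2.resize(cv2.imread('pics/top1.png')[150:300,240:390],None,fx=2.6,fy=2.6)
cv2.imwrite('pics/c1.png',np.hstack([a,b]))
E
```

```text
[ 0.48485794 -0.00120533  0.12114805] [ 0.006 -0.01  -0.002 -0.     0.005 -0.008 -0.005]
[ 0.0026 -0.0014  0.0771  0.0016 -0.0001 -0.0016]
```

View pics/c1.png

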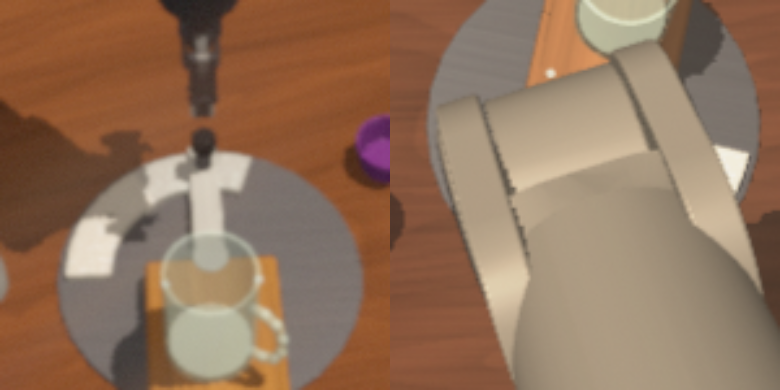

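The scene view shows the fingers at crop px (203,100), lined up over the knob at (203,140), with the jaws along the tongue. The arm hides the knob in the top view. I'll descend and then close.

Request:
move_arm --pt "0.0025 -0.0015 0.03 0 0 0 -1" --pt "0.0025 -0.0015 0.055 0 0 0 -1" --pt "0.0025 -0.0015 0.075 0 0 0 -1" --pt "0.0025 -0.0015 0.077 0 0 0 -1" --pt "0.0025 -0.0015 0.077 0 0 0 -1" --pt "0.0025 -0.0015 0.077 0 0 0 -0.2"

```text
t: 2.5
ee_pos: [0.4843, 0.0023, 0.0441]
tcp_rot: [3.14, -0.0, 1.329]
wrist_force: [-0.1, -0.6, 0.2]
grip_width: 0.0731
```

```bash
python3 - <<'E'
from h import *
s=arm.sense();print(s['ee_pos'],s['wrist_force'],delta(knob(0),1.33))
im,d=imaging.grab_frame('scene');cv2.imwrite('pics/s2.png',cv2.resize(im[150:270,210:330,::-1],None,fx=4,fy=4))
E
```

```text
[0.48427334 0.00231336 0.04406113] [-0.11530722 -0.62108942  0.17528401] [-0.0007  0.0002  0.0001  0.0021 -0.0004 -0.0008]
```

View pics/s2.png

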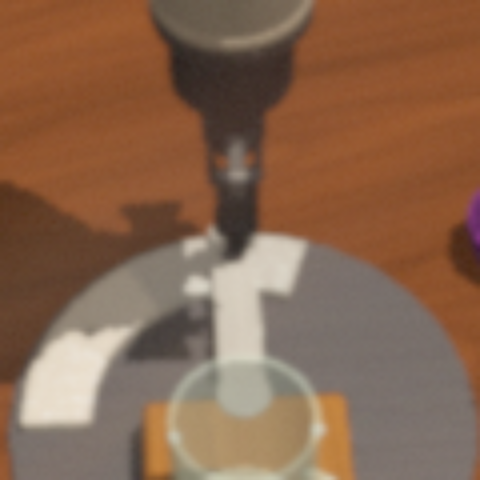

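The fingers straddle the knob (hidden behind the finger at crop px (235,240)). Next I close gently.

Request:
move_arm --pt "-0.0007 0 0 0 0 0 0.1" --pt "-0.0007 0 0 0 0 0 0.2" --pt "-0.0007 0 0 0 0 0 0.25" --pt "-0.0007 0 0 0 0 0 0.3" --pt "-0.0007 0 0 0 0 0 0.3"

```text
t: 3.05
ee_pos: [0.4831, 0.0019, 0.0427]
tcp_rot: [-3.142, -0.0, 1.33]
wrist_force: [0.4, 0.3, -0.4]
grip_width: 0.0296
```

Request:
move_arm --pt "0 0 0 0 0 0 0.35" --pt "0 0 0 0 0 0 0.4" --pt "0 0 0 0 0 0 0.45" --pt "0 0 0 0 0 0 0.6" --pt "0 0 0 0 0 0 0.6"

```text
t: 3.55
ee_pos: [0.4831, 0.0019, 0.0426]
tcp_rot: [-3.142, -0.0, 1.33]
wrist_force: [0.8, -0.5, -0.1]
grip_width: 0.0173
```

```bash
python3 - <<'E'
from h import *
s=arm.sense();print(s['ee_pos'],s['wrist_force'],s['ft_torque'],s['tcp_rot'])
E
```

```text
[0.48310425 0.00185565 0.04263005] [ 0.78535156 -0.4649181  -0.11193662] [-0.02718136  0.05490707  0.04765304] [-3.14157124e+00 -5.51167861e-05  1.32974147e+00]
```

```bash
python3 - <<'E'
from h import *
im,d=imaging.grab_frame('scene');cv2.imwrite('pics/s3.png',cv2.resize(im[170:250,220:320,::-1],None,fx=7,fy=7,interpolation=cv2.INTER_CUBIC))
im,d=imaging.grab_frame('top');cv2.imwrite('pics/t3.png',cv2.resize(im[140:290,240:390,::-1],None,fx=4,fy=4))
E
```

```text
(no output)
```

View pics/s3.png

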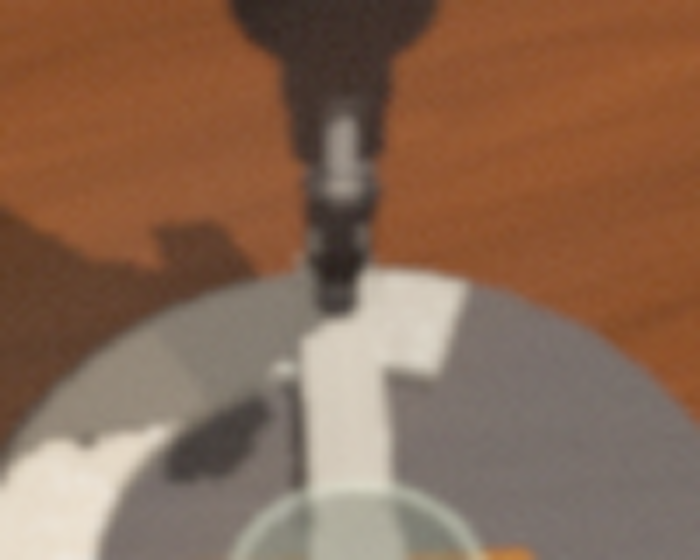

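View pics/t3.png

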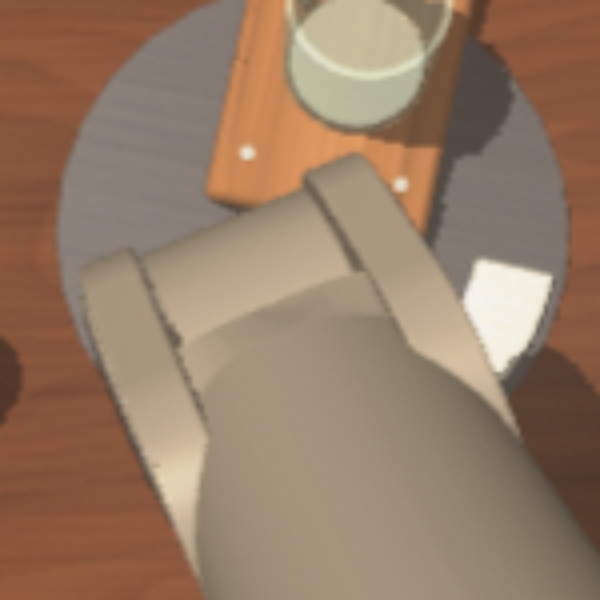

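```bash
python3 - <<'E'
from h import *
s=arm.sense();e=s['ee_pos']
f=lambda p:((proj('scene',p)-[220,170])*7).round(0)
print(s['grip_width'],f(e),f(e+[0,0,.019]),'knob0',f([*knob(0)[:2],.063]),f([*knob(0)[:2],.0505]),f([*knob(0)[:2],.0755]))
E
```

```text
0.017205474644267315 [334. 272.] [334. 241.] knob0 [334. 242.] [334. 262.] [334. 222.]
```

```bash
python3 - <<'E'
from h import *
K,R,t=cal('scene')
im,d=imaging.grab_frame('scene');d0=np.load('pics/scene0.npz')['d']
def bp(dd,u,v):
    z=dd[v,u];return (R.T@(np.linalg.inv(K)@np.array([u,v,1.])*z-t)).round(3)
for v in range(196,218,2):print(v,bp(d,267,v),bp(d0,267,v),im[v,267])
K2,R2,t2=cal('top');d1=np.load('pics/top0.npz')['d']
for v in range(236,256,2):
    z=d1[v,307];print(v,(R2.T@(np.linalg.inv(K2)@np.array([307,v,1.])*z-t2)).round(3))
E
```

```text
196 [ 0.54  -0.017  0.174] [ 0.407  0.023 -0.003] [142 132 121]
198 [ 0.542 -0.018  0.17 ] [0.419 0.019 0.004] [100  91  83]
200 [ 0.532 -0.014  0.148] [0.479 0.001 0.077] [65 56 49]
202 [ 0.5   -0.005  0.096] [ 0.485 -0.     0.075] [58 49 42]
204 [ 0.5   -0.005  0.088] [ 0.493 -0.003  0.078] [57 47 41]
206 [ 0.495 -0.004  0.072] [ 0.494 -0.003  0.07 ] [53 43 38]
208 [ 0.493 -0.003  0.061] [ 0.496 -0.004  0.065] [51 43 38]
210 [ 0.498 -0.004  0.058] [ 0.496 -0.004  0.056] [62 54 47]
212 [ 0.489 -0.002  0.038] [ 0.493 -0.003  0.044] [74 68 63]
214 [ 0.493 -0.003  0.034] [ 0.491 -0.003  0.031] [82 74 70]
216 [ 0.494 -0.004  0.027] [ 0.494 -0.004  0.026] [192 183 169]
236 [0.506 0.001 0.026]
238 [0.501 0.001 0.028]
240 [0.493 0.001 0.073]
242 [0.488 0.002 0.075]
244 [0.484 0.002 0.077]
246 [0.48  0.002 0.074]
248 [0.475 0.002 0.075]
250 [0.471 0.002 0.073]
252 [0.469 0.002 0.026]
254 [0.464 0.002 0.027]
```

```bash
python3 - <<'E'
from h import *
e=np.array([.4849,-.0012,.1211]);u=np.array([np.cos(PH0),np.sin(PH0),0])
for dz in(0,.013,.04):
  for o in(-.042,-.057,.042):print(dz,o,proj('scene',e+u*o+[0,0,dz]).round(1))
K,R,t=cal('scene');d=np.load('pics/scene1.npz')['d']
for v in range(165,212,3):
    z=d[v,268];print(v,(R.T@(np.linalg.inv(K)@np.array([268,v,1.])*z-t)).round(3))
E
```

```text
0 -0.042 [267.6 204.3]
0 -0.057 [267.9 209.1]
0 0.042 [265.8 178.5]
0.013 -0.042 [267.6 201.1]
0.013 -0.057 [267.9 206. ]
0.013 0.042 [265.7 175.2]
0.04 -0.042 [267.5 194.4]
0.04 -0.057 [267.8 199.2]
0.04 0.042 [265.6 168.3]
165 [ 0.524 -0.009  0.266]
168 [ 0.535 -0.012  0.268]
171 [ 0.546 -0.016  0.271]
174 [ 0.55  -0.017  0.266]
177 [ 0.553 -0.018  0.259]
180 [ 0.55  -0.017  0.245]
183 [ 0.54  -0.014  0.222]
186 [ 0.553 -0.018  0.227]
189 [ 0.557 -0.019  0.221]
192 [ 0.538 -0.014  0.186]
195 [0.407 0.026 0.001]
198 [0.418 0.022 0.002]
201 [0.482 0.003 0.074]
204 [0.491 0.    0.075]
207 [ 0.496 -0.001  0.068]
210 [ 0.497 -0.002  0.056]
```

```bash
python3 - <<'E'
from h import *
a=cv2.imread('pics/scene1.png')[150:230,220:320];b=imaging.grab_frame('scene')[0][150:230,220:320,::-1]
cv2.imwrite('pics/c4.png',np.hstack([cv2.convertScaleAbs(cv2.resize(x,None,fx=4,fy=7,interpolation=cv2.INTER_CUBIC),alpha=2) for x in(a,b)]))
E
```

```text
(no output)
```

View pics/c4.png

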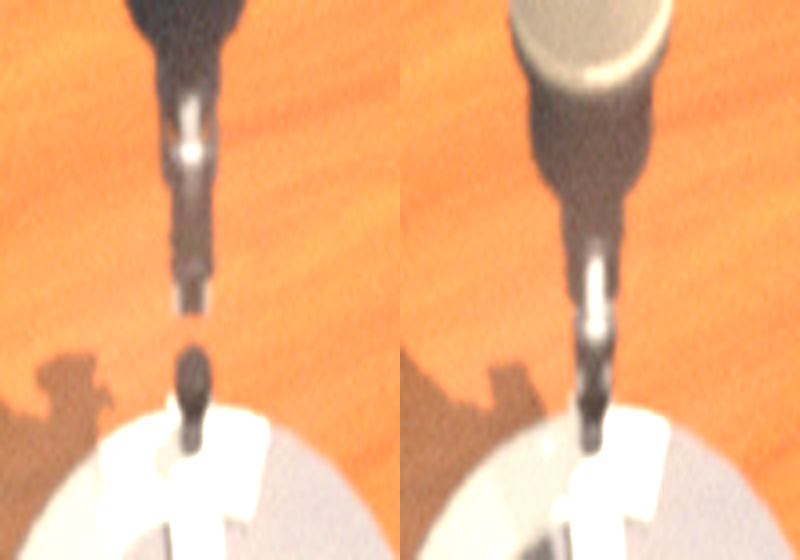

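```bash
python3 - <<'E'
from h import *
e=arm.sense()['ee_pos'];u=np.array([np.cos(PH0),np.sin(PH0),0])
for dz in(0,.01,.02,.03,.04):
  print(dz,[proj('scene',e+u*o+[0,0,dz]).round(1) for o in(-.009,-.018,-.023)])
im,d=imaging.grab_frame('scene');im=im[190:222,255:281,::-1]
cv2.imwrite('pics/c5.png',cv2.convertScaleAbs(cv2.resize(im,None,fx=18,fy=18,interpolation=cv2.INTER_NEAREST),alpha=2.2))
E
```

```text
0 [array([267.9, 211.5]), array([268.1, 214.3]), array([268.2, 215.8])]
0.01 [array([267.9, 209.3]), array([268.1, 212. ]), array([268.2, 213.5])]
0.02 [array([267.9, 207. ]), array([268.1, 209.7]), array([268.2, 211.3])]
0.03 [array([267.9, 204.7]), array([268.1, 207.4]), array([268.2, 209. ])]
0.04 [array([267.9, 202.4]), array([268.1, 205.1]), array([268.2, 206.7])]
```

View pics/c5.png

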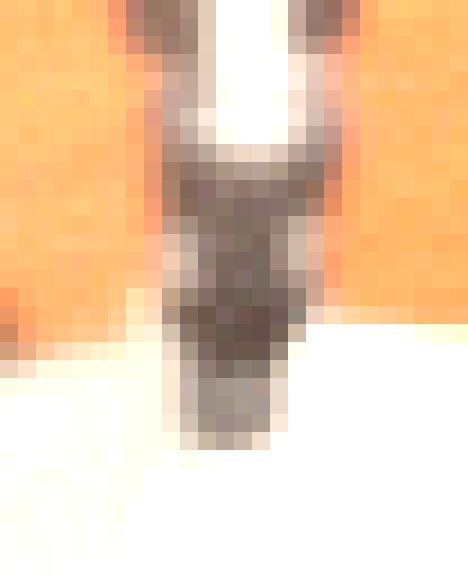

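The enlarged view contradicts the pose reading. The fingertips end near v≈206, about 35 mm above the reported TCP height, so they closed just above the knob; the knob's lower part and the bushing still show at v 206-214. I'll reopen and go down in small, force-checked steps.

Request:
move_arm --pt "0 0 0 0 0 0 -0.5" --pt "0 0 0 0 0 0 -0.5" --pt "0 0 0 0 0 0 -0.5" --pt "0 0 0.004 0 0 0 -0.5" --pt "0 0 0.008 0 0 0 -0.5" --pt "0 0 0.012 0 0 0 -0.5" --pt "0 0 0.012 0 0 0 -0.5"

```text
t: 4.5
ee_pos: [0.4826, 0.0019, 0.0299]
tcp_rot: [-3.14, 0.0, 1.33]
wrist_force: [1.2, -0.4, 0.3]
grip_width: 0.0641
```

Request:
move_arm --pt "0 0 0.003 0 0 0 -0.5" --pt "0 0 0.006 0 0 0 -0.5" --pt "0 0 0.009 0 0 0 -0.5" --pt "0 0 0.009 0 0 0 -0.5"

```text
t: 4.9
ee_pos: [0.4828, 0.0018, 0.0212]
tcp_rot: [-3.141, 0.0, 1.33]
wrist_force: [-1.3, 0.1, -0.3]
grip_width: 0.0642
```

```bash
python3 - <<'E'
from h import *
s=arm.sense();print(s['ee_pos'],s['wrist_force'])
im,d=imaging.grab_frame('scene');cv2.imwrite('pics/c6.png',cv2.convertScaleAbs(cv2.resize(im[180:230,235:305,::-1],None,fx=10,fy=10,interpolation=cv2.INTER_CUBIC),alpha=2))
e=s['ee_pos'];u=np.array([np.cos(PH0),np.sin(PH0),0])
for dz in(0,.02,.04):print(dz,[((proj('scene',e+u*o+[0,0,dz])-[235,180])*10).round(0) for o in(-.032,-.046,.032)])
E
```

```text
[0.48281857 0.00184969 0.02119412] [-1.33588218  0.0943111  -0.28714459]
0 [array([334., 432.]), array([337., 475.]), array([321., 240.])]
0.02 [array([334., 388.]), array([337., 431.]), array([320., 196.])]
0.04 [array([334., 343.]), array([337., 387.]), array([320., 150.])]
```

View pics/c6.png

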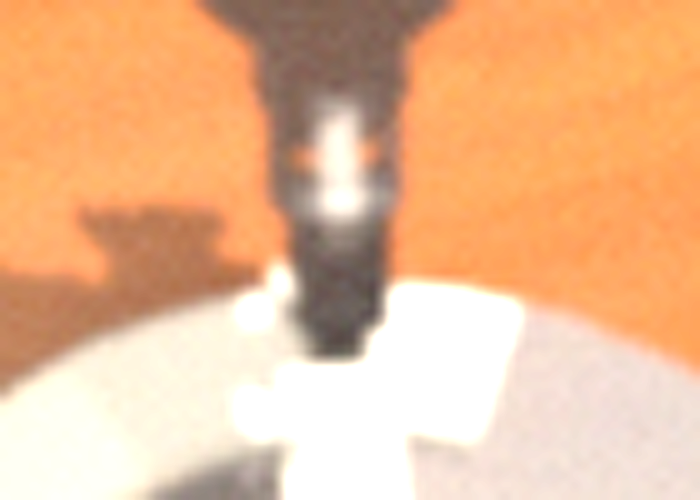

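Request:
move_arm --pt "0 0 0.003 0 0 0 -0.5" --pt "0 0 0.006 0 0 0 -0.3" --pt "0 0 0.008 0 0 0 -0.1" --pt "0 0 0.008 0 0 0 0.1" --pt "0 0 0.008 0 0 0 0.2" --pt "0 0 0.008 0 0 0 0.25" --pt "0 0 0.008 0 0 0 0.25"

```text
t: 5.65
ee_pos: [0.4832, 0.0019, 0.0137]
tcp_rot: [3.141, -0.0, 1.33]
wrist_force: [0.2, -0.3, -0.1]
grip_width: 0.0318
```

Request:
move_arm --pt "0 0 0 0 0 0 0.3" --pt "0 0 0 0 0 0 0.33" --pt "0 0 0 0 0 0 0.36" --pt "0 0 0 0 0 0 0.4" --pt "0 0 0 0 0 0 0.45" --pt "0 0 0 0 0 0 0.45"

```text
t: 6.25
ee_pos: [0.4836, 0.0018, 0.0139]
tcp_rot: [3.141, -0.0, 1.33]
wrist_force: [1.5, -1.9, 4.3]
grip_width: 0.0246
```

```bash
python3 - <<'E'
from h import *
s=arm.sense();print(s['ee_pos'],s['wrist_force'],s['ft_torque'],s['grip_width'])
im,d=imaging.grab_frame('scene');cv2.imwrite('pics/c7.png',cv2.convertScaleAbs(cv2.resize(im[180:230,235:305,::-1],None,fx=10,fy=10,interpolation=cv2.INTER_CUBIC),alpha=2))
E
```

```text
[0.48357347 0.00178083 0.01388985] [ 1.54611477 -1.86425815  4.28299314] [-0.28252669 -0.42446691 -0.03430405] 0.024562532697557066
```

View pics/c7.png

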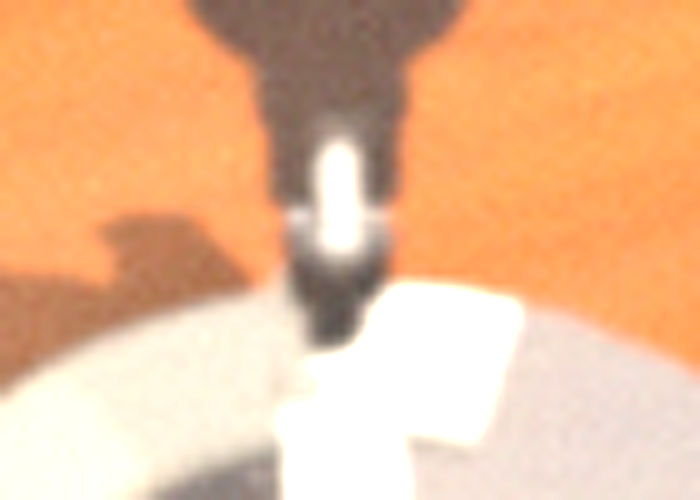

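Request:
move_arm --pt "0 0 0 0 0 0 1" --pt "0 0 0 0 0 0 1" --pt "0 0 0 0 0 0 1"

```text
t: 6.6
ee_pos: [0.4836, 0.0018, 0.014]
tcp_rot: [3.141, -0.0, 1.33]
wrist_force: [2.7, -0.9, 7.3]
grip_width: 0.0236
```

Request:
move_arm --pt "0 0 -0.002 0 0 0 1" --pt "0 0 -0.004 0 0 0 1" --pt "0 0 -0.006 0 0 0 1" --pt "0 0 -0.006 0 0 0 1"

```text
t: 7.0
ee_pos: [0.4835, 0.0018, 0.0196]
tcp_rot: [3.141, -0.0, 1.33]
wrist_force: [7.5, -0.9, -8.1]
grip_width: 0.024
```

Request:
move_arm --pt "0 0 -0.002 0 0 0 1" --pt "0 0 -0.004 0 0 0 1" --pt "0 0 -0.006 0 0 0 1" --pt "0 0 -0.007 0 0 0 1" --pt "0 0 -0.007 0 0 0 1"

```text
t: 7.5
ee_pos: [0.4834, 0.0018, 0.0264]
tcp_rot: [3.141, -0.001, 1.33]
wrist_force: [6.8, -0.6, -10.3]
grip_width: 0.0234
```

```bash
cat >> h.py <<'E'
def arc(a0,a1,n,e,r0=None):
    # rows for swing from a0 to a1 about A, tool start pose from measured e (xy), yaw
    s=arm.sense();R=Ro.from_euler('xyz',s['tcp_rot']);rows=[]
    p0=s['ee_pos'][:2]-A
    for i in range(1,n+1):
        b=(a1-a0)*i/n;c,sn=np.cos(b),np.sin(b);p=A+np.array([[c,-sn],[sn,c]])@p0
        d=R.inv().apply(np.r_[p-s['ee_pos'][:2],0]);rows.append([*d.round(4)[:2],round(-b,3)])
    return rows
E
python3 - <<'E'
from h import *
s=arm.sense();print(s['ee_pos'],s['wrist_force'],np.hypot(*(s['ee_pos'][:2]-A)))
for r in arc(0,.30,12,None):print(r)
im,d=imaging.grab_frame('scene');cv2.imwrite('pics/c8.png',cv2.convertScaleAbs(cv2.resize(im[180:230,235:305,::-1],None,fx=10,fy=10,interpolation=cv2.INTER_CUBIC),alpha=2))
E
```

```text
[0.48343751 0.00181323 0.02644956] [  6.7503412   -0.64378909 -10.2696275 ] 0.12084765822381117
[np.float64(-0.003), np.float64(0.0), -0.025]
[np.float64(-0.006), np.float64(0.0002), -0.05]
[np.float64(-0.0091), np.float64(0.0003), -0.075]
[np.float64(-0.0121), np.float64(0.0006), -0.1]
[np.float64(-0.0151), np.float64(0.0009), -0.125]
[np.float64(-0.0181), np.float64(0.0014), -0.15]
[np.float64(-0.021), np.float64(0.0019), -0.175]
[np.float64(-0.024), np.float64(0.0024), -0.2]
[np.float64(-0.027), np.float64(0.0031), -0.225]
[np.float64(-0.0299), np.float64(0.0038), -0.25]
[np.float64(-0.0328), np.float64(0.0046), -0.275]
[np.float64(-0.0357), np.float64(0.0054), -0.3]
```

View pics/c8.png

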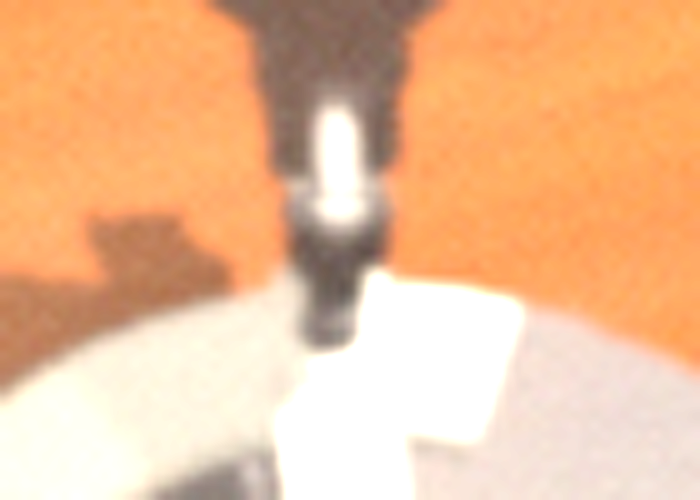

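The pin is up about 12.5 mm and the 10 N spring load agrees. I swing a little first as a check.

Request:
move_arm --pt "-0.0015 0 0 0 0 -0.0125 1" --pt "-0.003 0 0 0 0 -0.025 1" --pt "-0.0045 0.0001 0 0 0 -0.0375 1" --pt "-0.006 0.0002 0 0 0 -0.05 1"

```text
t: 7.95
ee_pos: [0.4822, -0.004, 0.0264]
tcp_rot: [3.141, -0.001, 1.38]
wrist_force: [6.3, -1.3, -9.6]
grip_width: 0.0239
```

Request:
move_arm --pt "-0.003 0 0 0 0 -0.025 1" --pt "-0.006 0.0002 0 0 0 -0.05 1" --pt "-0.0091 0.0003 0 0 0 -0.075 1" --pt "-0.0121 0.0006 0 0 0 -0.1 1" --pt "-0.0151 0.0009 0 0 0 -0.125 1" --pt "-0.0181 0.0014 0 0 0 -0.15 1" --pt "-0.021 0.0019 0 0 0 -0.175 1" --pt "-0.024 0.0024 0 0 0 -0.2 1" --pt "-0.027 0.0031 0 0 0 -0.225 1" --pt "-0.0299 0.0038 0 0 0 -0.25 1" --pt "-0.0328 0.0046 0 0 0 -0.275 1" --pt "-0.0357 0.0054 0 0 0 -0.3 1"

```text
t: 9.15
ee_pos: [0.481, -0.0398, 0.0264]
tcp_rot: [3.14, -0.001, 1.681]
wrist_force: [8.1, 0.6, -9.8]
grip_width: 0.0239
```

```bash
python3 - <<'E'
from h import *
s=arm.sense();v=s['ee_pos'][:2]-A;a=np.arctan2(-v[1],-v[0])+np.pi-PH0;print(s['ee_pos'],s['wrist_force'],np.hypot(*v),a,s['tcp_rot'][2]-1.33)
e=[-np.cos(PH0+a),-np.sin(PH0+a)];print('inward F',s['wrist_force'][:2]@e)
im,d=imaging.grab_frame('scene');cv2.imwrite('pics/c9.png',cv2.resize(im[150:310,180:380,::-1],None,fx=3.5,fy=3.5,interpolation=cv2.INTER_CUBIC))
E
```

```text
[ 0.48098528 -0.03976609  0.02643748] [ 8.13802294  0.61280012 -9.78602798] 0.1204929056305797 0.34674075743786537 0.35098517723536027
inward F 8.157144195981836
```

View pics/c9.png

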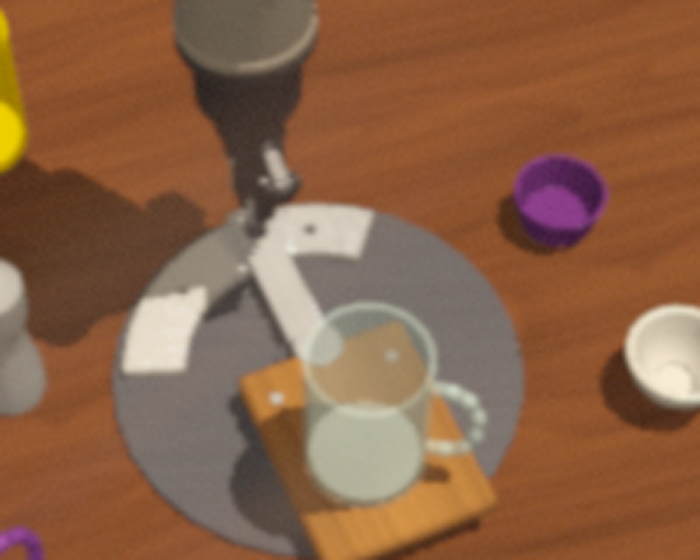

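The swing works. In crop c9 the start hole now shows at (308,230), and the jug has stayed put on the board. I'll refine the hole-to-hole angle from this view and carry on.

```bash
python3 - <<'E'
from h import *
a=plane('scene',180+308.5/3.5,150+229.5/3.5,.016)[:2];b=plane('scene',190+192/4.5,190+191/4.5,.0155)[:2]
ch=np.hypot(*(a-b));print(a,b,ch,2*np.arcsin(ch/.24),[np.hypot(*(q-A)) for q in(a,b)],[np.arctan2(*(q-A)[::-1])%6.283-PH0 for q in(a,b)])
for r in arc(0,.35,12,None):print(r)
E
```

```text
[0.48620205 0.00191923] [ 0.510694   -0.10339402] 0.10812370973656436 0.9346852486725745 [np.float64(0.11819056999113717), np.float64(0.11813186653870417)] [np.float64(-0.006600129304842106), np.float64(0.9436367506702013)]
[np.float64(-0.0035), np.float64(0.0), -0.029]
[np.float64(-0.007), np.float64(0.0002), -0.058]
[np.float64(-0.0105), np.float64(0.0005), -0.087]
[np.float64(-0.014), np.float64(0.0008), -0.117]
[np.float64(-0.0175), np.float64(0.0013), -0.146]
[np.float64(-0.021), np.float64(0.0018), -0.175]
[np.float64(-0.0244), np.float64(0.0025), -0.204]
[np.float64(-0.0279), np.float64(0.0032), -0.233]
[np.float64(-0.0313), np.float64(0.0041), -0.263]
[np.float64(-0.0347), np.float64(0.0051), -0.292]
[np.float64(-0.038), np.float64(0.0061), -0.321]
[np.float64(-0.0413), np.float64(0.0073), -0.35]
```

Request:
move_arm --pt "-0.0035 0.0002 0 0 0 -0.029 1" --pt "-0.007 0.0005 0 0 0 -0.058 1" --pt "-0.0105 0.001 0 0 0 -0.087 1" --pt "-0.014 0.0013 0 0 0 -0.117 1" --pt "-0.0175 0.0018 0 0 0 -0.146 1" --pt "-0.021 0.0023 0 0 0 -0.175 1" --pt "-0.0244 0.003 0 0 0 -0.204 1" --pt "-0.0279 0.0037 0 0 0 -0.233 1" --pt "-0.0313 0.0046 0 0 0 -0.263 1" --pt "-0.0347 0.0056 0 0 0 -0.292 1" --pt "-0.038 0.0066 0 0 0 -0.321 1" --pt "-0.0413 0.0078 0 0 0 -0.35 1"

```text
t: 10.4
ee_pos: [0.4929, -0.0797, 0.0263]
tcp_rot: [3.141, -0.001, 2.031]
wrist_force: [5.7, 3.2, -10.5]
grip_width: 0.0239
```

Request:
move_arm --pt "0 0 0 0 0 0 1" --pt "0 0 0.0015 0 0 0 1" --pt "0 0 0.003 0 0 0 1" --pt "0 0 0.003 0 0 0 1"

```text
t: 10.8
ee_pos: [0.4929, -0.0798, 0.0232]
tcp_rot: [3.141, -0.001, 2.03]
wrist_force: [6.5, 2.4, -8.3]
grip_width: 0.0233
```

```bash
python3 - <<'E'
from h import *
s=arm.sense();v=s['ee_pos'][:2]-A;a=np.arctan2(-v[1],-v[0])+np.pi-PH0;print(s['ee_pos'],s['wrist_force'],np.hypot(*v),a,s['tcp_rot'][2]-1.33,s['q'].round(2))
im,d=imaging.grab_frame('scene');cv2.imwrite('pics/c10.png',cv2.resize(im[150:310,180:380,::-1],None,fx=3.5,fy=3.5,interpolation=cv2.INTER_CUBIC))
E
```

```text
[ 0.49292646 -0.07976705  0.02321335] [ 6.48223866  2.41568011 -8.28209739] 0.12008772393334777 0.6955279190393355 0.7000432520838356 [ 0.53  0.44 -0.59  2.11  0.38  0.69  0.14]
```

View pics/c10.png

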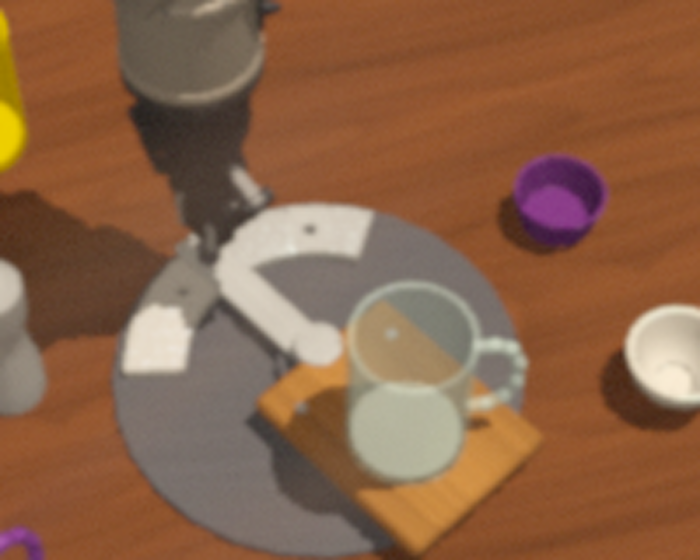

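Request:
move_arm --pt "0 0 0.0006 0 0 0 1" --pt "0 0 0.0006 0 0 0 0.3" --pt "0 0 0.0006 0 0 0 0" --pt "0 0 0.0006 0 0 0 -0.3" --pt "0 0 0.0006 0 0 0 -0.3" --pt "0 0 -0.02 0 0 0 -0.3" --pt "0 0 -0.045 0 0 0 -0.3" --pt "0 0 -0.06 0 0 0 -0.3" --pt "0 0 -0.06 0 0 0 -0.3"

```text
t: 11.75
ee_pos: [0.4938, -0.0806, 0.0854]
tcp_rot: [3.139, 0.002, 2.029]
wrist_force: [-0.5, -0.5, 0.3]
grip_width: 0.0554
```

Request:
move_arm --pt "0 0 0 0 0 0.15 -0.3" --pt "0 0 0 0 0 0.3 -0.3" --pt "0 0 0 0 0 0.45 -0.3" --pt "0 0 0 0 0 0.6 -0.3" --pt "0 0 0 0 0 0.75 -0.3" --pt "0 0 0 0 0 0.9 -0.3" --pt "0 0 0 0 0 1.05 -0.3" --pt "0 0 0 0 0 1.2 -0.3" --pt "0 0 0 0 0 1.35 -0.3" --pt "0 0 0 0 0 1.5 -0.3" --pt "0 0 0 0 0 1.57 -0.3" --pt "0 0 0 0 0 1.57 -0.3"

```text
t: 12.95
ee_pos: [0.4922, -0.0803, 0.0829]
tcp_rot: [-3.141, 0.001, 0.459]
wrist_force: [0.5, -0.3, 0.3]
grip_width: 0.0554
```

```bash
python3 - <<'E'
from h import *
s=arm.sense();v=s['ee_pos'][:2]-A;print(s['ee_pos'],s['wrist_force'],s['tcp_rot'],s['q'].round(2),s['grip_width'])
print(delta([.4929,-.0798,.016],.459))
im,d=imaging.grab_frame('scene');cv2.imwrite('pics/c11.png',cv2.resize(im[150:310,180:380,::-1],None,fx=3.5,fy=3.5,interpolation=cv2.INTER_CUBIC))
E
```

```text
[ 0.49221182 -0.08030876  0.08294717] [ 0.50796835 -0.32190835  0.34493188] [-3.14142980e+00  8.98300979e-04  4.58636524e-01] [ 0.31  0.3  -0.33  2.08  0.14  0.78 -1.21] 0.05535418732757981
[ 0.0009 -0.0001  0.0669 -0.0002  0.0009 -0.0004]
```

View pics/c11.png

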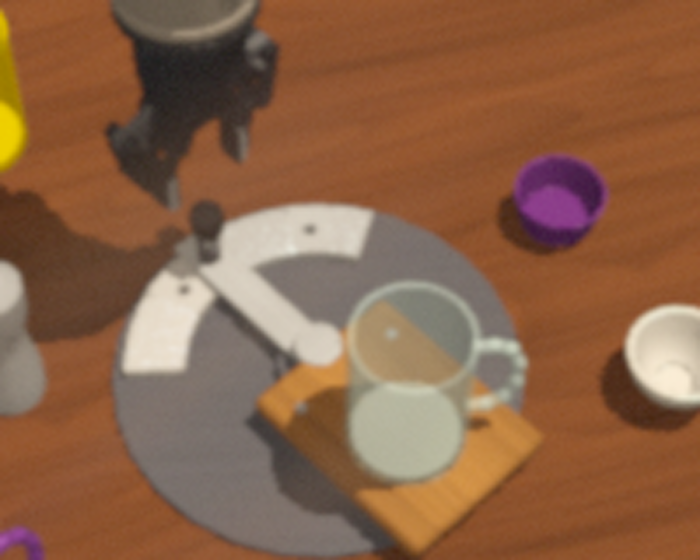

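The freed knob is at crop (207,215), riding short of the next hole at (184,289). The fingers straddle it across the tongue. I descend and then push slowly with the trailing finger.

Request:
move_arm --pt "0.001 0 0.025 0 0 0 -0.3" --pt "0.001 0 0.05 0 0 0 -0.3" --pt "0.001 0 0.065 0 0 0 -0.3" --pt "0.001 0 0.072 0 0 0 -0.3" --pt "0.001 0 0.072 0 0 0 -0.1" --pt "0.001 0 0.072 0 0 0 -0.05" --pt "0.001 0 0.072 0 0 0 -0.05"

```text
t: 13.7
ee_pos: [0.4941, -0.08, 0.0124]
tcp_rot: [3.141, -0.001, 0.46]
wrist_force: [0.4, -0.3, -0.8]
grip_width: 0.0449
```

```bash
python3 - <<'E'
from h import *
s=arm.sense();v=s['ee_pos'][:2]-A;a=np.arctan2(-v[1],-v[0])+np.pi-PH0;print(s['ee_pos'],s['wrist_force'],np.hypot(*v),a)
for r in arc(0,.12,12,None):print(r)
E
```

```text
[ 0.49409171 -0.07995978  0.01241363] [ 0.35744857 -0.28734263 -0.75375919] 0.11912764852327082 0.701279329525283
[np.float64(0.0), np.float64(0.0012), -0.01]
[np.float64(0.0), np.float64(0.0024), -0.02]
[np.float64(0.0001), np.float64(0.0036), -0.03]
[np.float64(0.0001), np.float64(0.0048), -0.04]
[np.float64(0.0002), np.float64(0.006), -0.05]
[np.float64(0.0002), np.float64(0.0071), -0.06]
[np.float64(0.0003), np.float64(0.0083), -0.07]
[np.float64(0.0004), np.float64(0.0095), -0.08]
[np.float64(0.0005), np.float64(0.0107), -0.09]
[np.float64(0.0006), np.float64(0.0119), -0.1]
[np.float64(0.0007), np.float64(0.0131), -0.11]
[np.float64(0.0009), np.float64(0.0143), -0.12]
```

Request:
move_arm --pt "0 0.0012 0 0 0 -0.01 -0.05" --pt "0 0.0024 0 0 0 -0.02 -0.05" --pt "0.0001 0.0036 0 0 0 -0.03 -0.05" --pt "0.0001 0.0048 0 0 0 -0.04 -0.05" --pt "0.0002 0.006 0 0 0 -0.05 -0.05" --pt "0.0002 0.0071 0 0 0 -0.06 -0.05" --pt "0.0003 0.0083 0 0 0 -0.07 -0.05" --pt "0.0004 0.0095 0 0 0 -0.08 -0.05" --pt "0.0005 0.0107 0 0 0 -0.09 -0.05" --pt "0.0006 0.0119 0 0 0 -0.1 -0.05" --pt "0.0007 0.0131 0 0 0 -0.11 -0.05" --pt "0.0009 0.0143 0 0 0 -0.12 -0.05"

```text
t: 14.9
ee_pos: [0.5003, -0.0914, 0.0115]
tcp_rot: [-3.14, 0.0, 0.581]
wrist_force: [-3.3, 6.9, 2.3]
grip_width: 0.0449
```

```bash
cat >> h.py <<'E'
def st(pic=None):
    s=arm.sense();v=s['ee_pos'][:2]-A;a=np.arctan2(-v[1],-v[0])+np.pi-PH0;f=s['wrist_force']
    tg=np.array([-np.sin(PH0+a),np.cos(PH0+a)]);print('t',round(s['t'],2),'pos',s['ee_pos'].round(4),'F',f.round(1),'Ftan',(f[:2]@tg).round(2),'r',np.hypot(*v).round(4),'a',a.round(4),'w',round(s['grip_width'],4))
    if pic:
        im,d=imaging.grab_frame('scene');cv2.imwrite(f'pics/{pic}.png',cv2.resize(im[150:310,180:380,::-1],None,fx=3.5,fy=3.5,interpolation=cv2.INTER_CUBIC))
E
python3 -c "from h import *;st('c12')"
```

```text
t 14.9 pos [ 0.5003 -0.0914  0.0115] F [-3.3  6.9  2.3] Ftan -7.63 r 0.1193 a 0.811 w 0.0449
```

View pics/c12.png

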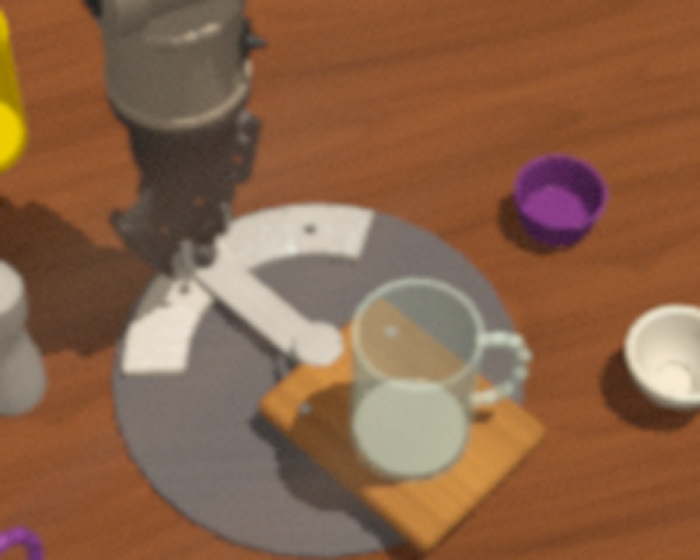

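Request:
move_arm --pt "0 0.001 0 0 0 -0.0085 -0.05" --pt "0 0.002 0 0 0 -0.017 -0.05" --pt "0.0001 0.003 0 0 0 -0.0255 -0.05" --pt "0.0001 0.004 0 0 0 -0.034 -0.05" --pt "0.0001 0.005 0 0 0 -0.0425 -0.05" --pt "0.0002 0.006 0 0 0 -0.051 -0.05"

```text
t: 15.55
ee_pos: [0.5041, -0.097, 0.0116]
tcp_rot: [-3.141, 0.0, 0.632]
wrist_force: [-0.6, 2.0, 0.9]
grip_width: 0.0448
```

```bash
python3 -c "from h import *;st('c13')"
```

```text
t 15.55 pos [ 0.5041 -0.097   0.0116] F [-0.6  2.   0.9] Ftan -1.97 r 0.1194 a 0.8673 w 0.0448
```

View pics/c13.png

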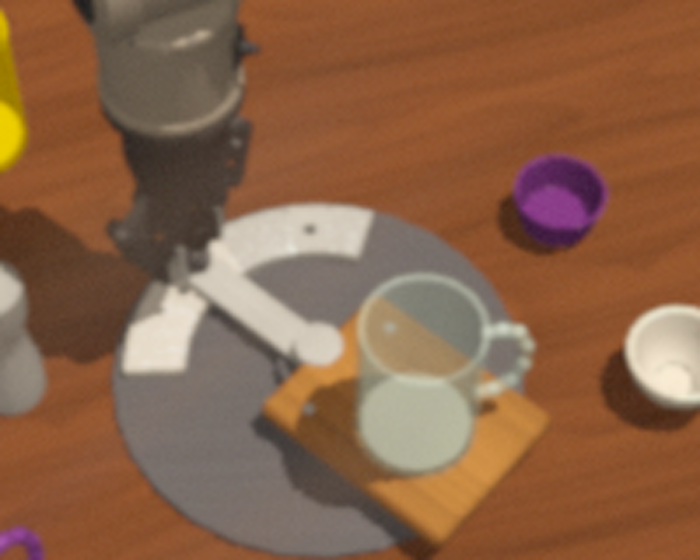

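Ftan is about 2-8 N while sliding and the board follows. The finger now hides the hole, so I go on in short steps.

Request:
move_arm --pt "0 0.001 0 0 0 -0.0085 -0.05" --pt "0 0.002 0 0 0 -0.017 -0.05" --pt "0.0001 0.003 0 0 0 -0.0255 -0.05" --pt "0.0001 0.004 0 0 0 -0.034 -0.05" --pt "0.0001 0.005 0 0 0 -0.0425 -0.05" --pt "0.0002 0.006 0 0 0 -0.051 -0.05"

```text
t: 16.2
ee_pos: [0.5077, -0.1016, 0.0116]
tcp_rot: [-3.141, 0.0, 0.683]
wrist_force: [-3.4, 6.8, 0.2]
grip_width: 0.0453
```

Request:
move_arm --pt "0 0.001 0 0 0 -0.0085 -0.05" --pt "0 0.002 0 0 0 -0.017 -0.05" --pt "0.0001 0.003 0 0 0 -0.0255 -0.05" --pt "0.0001 0.004 0 0 0 -0.034 -0.05"

```text
t: 16.6
ee_pos: [0.5104, -0.1049, 0.0116]
tcp_rot: [-3.141, 0.0, 0.717]
wrist_force: [-2.3, 3.2, -0.2]
grip_width: 0.0449
```

```bash
python3 -c "from h import *;st('c14')"
```

```text
t 16.6 pos [ 0.5104 -0.1049  0.0116] F [-2.3  3.2 -0.2] Ftan -3.94 r 0.1193 a 0.9521 w 0.0449
```

View pics/c14.png

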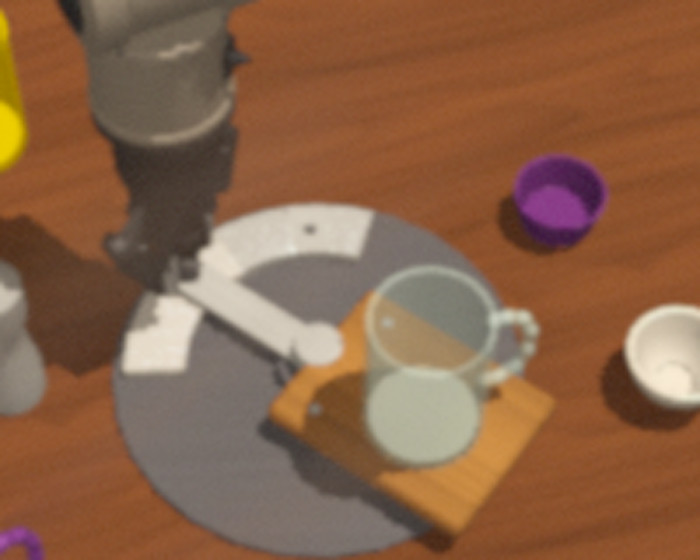

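Request:
move_arm --pt "0 0.001 0 0 0 -0.0085 -0.05" --pt "0 0.002 0 0 0 -0.017 -0.05" --pt "0.0001 0.003 0 0 0 -0.0255 -0.05" --pt "0.0001 0.004 0 0 0 -0.034 -0.05"

```text
t: 17.05
ee_pos: [0.5133, -0.1083, 0.0116]
tcp_rot: [3.141, 0.0, 0.75]
wrist_force: [-0.3, 1.4, -0.3]
grip_width: 0.045
```

Request:
move_arm --pt "0 0.0008 0 0 0 -0.0067 -0.05" --pt "0 0.0016 0 0 0 -0.0134 -0.05"

```text
t: 17.25
ee_pos: [0.5146, -0.1094, 0.0118]
tcp_rot: [3.141, -0.0, 0.763]
wrist_force: [-0.3, -0.0, -0.1]
grip_width: 0.0445
```

```bash
python3 -c "from h import *;st()"
```

```text
t 17.25 pos [ 0.5146 -0.1094  0.0118] F [-0.3 -0.  -0.1] Ftan -0.19 r 0.1193 a 1.0038 w 0.0445
```

Request:
move_arm --pt "0 0.0006 0 0 0 -0.005 -0.05" --pt "0 0.0012 0 0 0 -0.01 -0.05"

```text
t: 17.45
ee_pos: [0.5152, -0.1101, 0.0117]
tcp_rot: [3.141, -0.0, 0.773]
wrist_force: [-0.7, 0.0, -0.7]
grip_width: 0.0448
```

```bash
python3 -c "from h import *;st('c15')"
```

```text
t 17.45 pos [ 0.5152 -0.1101  0.0117] F [-0.7  0.  -0.7] Ftan -0.49 r 0.1193 a 1.011 w 0.0448
```

View pics/c15.png

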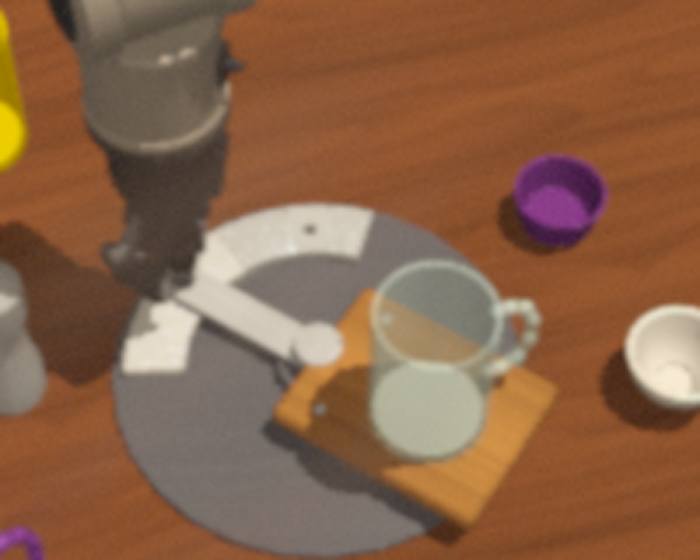

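Request:
move_arm --pt "0 0.0006 0 0 0 -0.005 -0.05" --pt "0 0.001 0 0 0 -0.0085 -0.05"

```text
t: 17.7
ee_pos: [0.5157, -0.1105, 0.0116]
tcp_rot: [-3.141, -0.0, 0.782]
wrist_force: [0.3, 0.8, 0.9]
grip_width: 0.0448
```

Request:
move_arm --pt "0 0.0005 0 0 0 -0.004 -0.05" --pt "0 0.0005 0 0 0 -0.004 -0.05"

```text
t: 17.9
ee_pos: [0.5162, -0.1111, 0.0116]
tcp_rot: [3.142, -0.0, 0.786]
wrist_force: [-0.0, 1.1, 0.5]
grip_width: 0.0449
```

```bash
python3 -c "from h import *;st()"
```

```text
t 17.9 pos [ 0.5162 -0.1111  0.0116] F [-0.   1.1  0.5] Ftan -0.79 r 0.1193 a 1.0225 w 0.0449
```

Request:
move_arm --pt "0 0.0005 0 0 0 -0.004 -0.05" --pt "0 0.0008 0 0 0 -0.0067 -0.05" --pt "0 0.0008 0 0 0 -0.0067 -0.05"

```text
t: 18.2
ee_pos: [0.5167, -0.1116, 0.0116]
tcp_rot: [-3.142, -0.0, 0.792]
wrist_force: [-0.0, -0.2, 0.7]
grip_width: 0.0452
```

```bash
python3 -c "
from h import *;st()
im,d=imaging.grab_frame('scene');cv2.imwrite('pics/c16.png',cv2.convertScaleAbs(cv2.resize(im[190:255,195:285,::-1],None,fx=8,fy=8,interpolation=cv2.INTER_CUBIC),alpha=2))"
```

```text
t 18.2 pos [ 0.5167 -0.1116  0.0116] F [-0.  -0.2  0.7] Ftan 0.17 r 0.1193 a 1.0291 w 0.0452
```

View pics/c16.png

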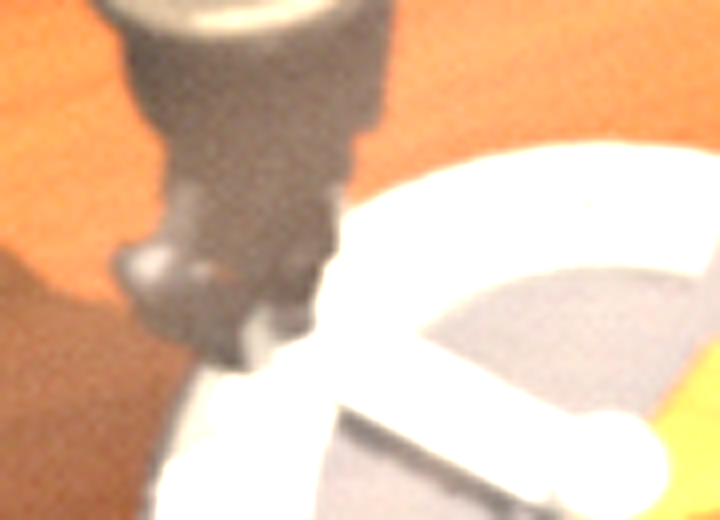

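Ftan has fallen to about 0. Either the pin has dropped and run ahead of the finger, or contact is lost. I compare the board corner in the c15 view with now, while the finger has advanced 0.018 rad.

```bash
python3 -c "
from h import *
st('c17')
a=cv2.imread('pics/c15.png');b=cv2.imread('pics/c17.png');c=cv2.imread('pics/c14.png')
f=lambda x:cv2.cvtColor(x,cv2.COLOR_BGR2GRAY).astype(np.float32)[400:540,440:570]
for q in(a,b):print(cv2.phaseCorrelate(f(c),f(q)))
print(cv2.phaseCorrelate(f(a),f(b)))
im,d=imaging.grab_frame('top');cv2.imwrite('pics/t17.png',cv2.resize(im[110:265,245:445,::-1],None,fx=3.9,fy=3.8,interpolation=cv2.INTER_CUBIC))
"
```

```text
t 18.25 pos [ 0.5167 -0.1116  0.0116] F [-0.7  0.1  0.8] Ftan -0.51 r 0.1193 a 1.0289 w 0.045
((0.4594254227238963, -0.07663484678263899), 0.8261974957744771)
((0.49803305235708706, -0.0758042798488816), 0.7829607664312355)
((0.5444007753454656, -0.03167331480342739), 0.9024222874347074)
```

View pics/t17.png

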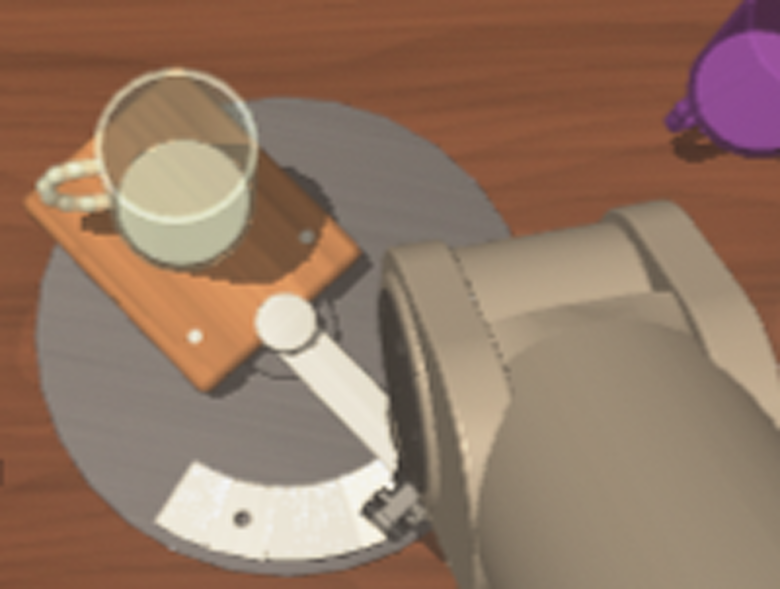

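The screw dots in the top view have turned from (221,259)/(371,289) to (194,336)/(306,236). That is about 0.94 rad, which matches the hole. I stop pushing, back off and look at the knob's height.

Request:
move_arm --pt "0 -0.004 0 0 0 0 -0.05" --pt "0 -0.009 0 0 0 0 -0.05" --pt "0 -0.009 0 0 0 0 -0.05" --pt "0 -0.009 -0.02 0 0 0 -0.05" --pt "0 -0.009 -0.045 0 0 0 -0.05" --pt "0 -0.009 -0.07 0 0 0 -0.05" --pt "0 -0.009 -0.09 0 0 0 -0.05" --pt "0 -0.009 -0.09 0 0 0 -0.05"

```text
t: 19.15
ee_pos: [0.5118, -0.1055, 0.1042]
tcp_rot: [3.138, -0.002, 0.792]
wrist_force: [-0.7, 0.7, -0.5]
grip_width: 0.0453
```

```bash
python3 -c "
from h import *;st('c18')
im,d=imaging.grab_frame('scene');np.savez('pics/s18.npz',im=im,d=d);cv2.imwrite('pics/c18b.png',cv2.resize(im[190:255,195:285,::-1],None,fx=8,fy=8,interpolation=cv2.INTER_CUBIC))"
```

```text
t 19.15 pos [ 0.5118 -0.1055  0.1042] F [-0.7  0.7 -0.5] Ftan -1.02 r 0.1187 a 0.963 w 0.0453
```

View pics/c18b.png

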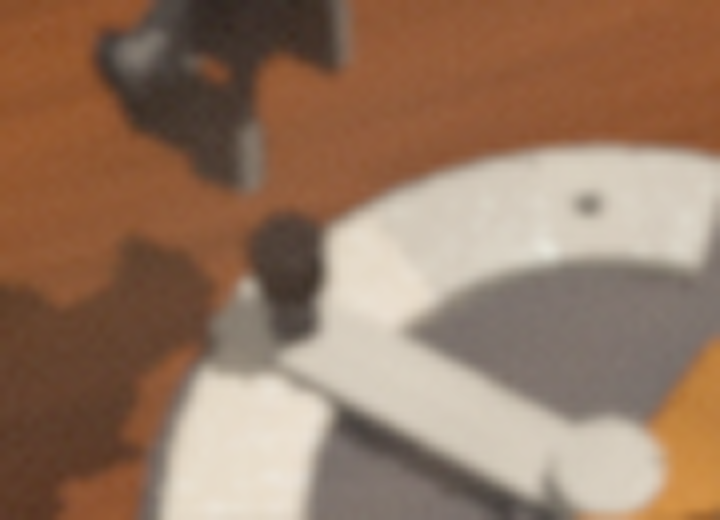

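```bash
python3 -c "
from h import *
for a in(.93,.94,.95):
  for z in(.0505,.063,.0755,.0715):
    k=knob(a);print(a,z,((proj('scene',[k[0],k[1],z])-[195,190])*8).round(0),end=' ')
  print()
k=knob(0);print('start',[((proj('scene',[k[0],k[1],z])-[195,190])*8).round(0) for z in(.04,.0505,.063,.0755)])
def blob(im,x0,x1,y0,y1):
  g=im.max(2)[y0:y1,x0:x1];k,l,s,ce=cv2.connectedComponentsWithStats((g<85).astype(np.uint8));i=1+s[1:,4].argmax();print(s[i]+[x0,y0,0,0,0],((ce[i]+[x0,y0]-[195,190])*8).round(0))
n=np.load('pics/s18.npz')['im'];o=np.load('pics/scene0.npz')['im']
blob(n,222,240,215,236);blob(o,256,280,194,218)
"
```

```text
0.93 0.0505 [293. 273.] 0.93 0.063 [291. 250.] 0.93 0.0755 [288. 228.] 0.93 0.0715 [289. 235.] 
0.94 0.0505 [291. 275.] 0.94 0.063 [289. 253.] 0.94 0.0755 [286. 230.] 0.94 0.0715 [287. 237.] 
0.95 0.0505 [289. 278.] 0.95 0.063 [286. 255.] 0.95 0.0755 [284. 233.] 0.95 0.0715 [285. 240.] 
start [array([582., 158.]), array([582., 139.]), array([582., 116.]), array([582.,  93.])]
[227 218   8  14  70] [284. 268.]
[264 200   9  14  88] [582. 126.]
```

The knob blob centroid is at y≈268. A home pin predicts about 264 and a riding pin about 247, so the pin has dropped home. I move the arm clear and check from above.

Request:
move_arm --pt "0 0 -0.05 0 0 0 -0.05" --pt "0 0 -0.1 0 0 0 -0.05" --pt "-0.03 0.03 -0.1 0 0 0 -0.05" --pt "-0.06 0.06 -0.1 0 0 0 -0.05" --pt "-0.09 0.09 -0.1 0 0 0 -0.05" --pt "-0.12 0.12 -0.1 0 0 0 -0.05" --pt "-0.15 0.15 -0.1 0 0 0 -0.05" --pt "-0.178 0.176 -0.1 0 0 0 -0.05" --pt "-0.178 0.176 -0.1 0 0 0 -0.05" --pt "-0.178 0.176 -0.1 0 0 0 -0.05"

```text
t: 20.25
ee_pos: [0.5098, -0.356, 0.1999]
tcp_rot: [-3.139, 0.0, 0.791]
wrist_force: [1.2, 1.0, 0.1]
grip_width: 0.0448
```

```bash
python3 -c "
from h import *
st()
D=[]
for i in range(3):
  im,d=imaging.grab_frame('top');D.append(d)
cv2.imwrite('pics/t19.png',im[:,:,::-1])
K,R,t=cal('top');d=np.mean(D,0)
g=im.max(2);x0,x1,y0,y1=340,368,220,248
k,l,s,ce=cv2.connectedComponentsWithStats((g[y0:y1,x0:x1]<85).astype(np.uint8));i=1+s[1:,4].argmax();c=ce[i]+[x0,y0];print(s[i],c)
def hz(dd,c):
  o=[]
  for u in range(-2,3):
    for v in range(-2,3):
      U,V=int(round(c[0]))+u,int(round(c[1]))+v;o.append((R.T@(np.linalg.inv(K)@np.array([U,V,1.])*dd[V,U]-t))[2])
  return np.mean(o),np.std(o)
print('now',hz(d,c),'start',hz(np.load('pics/top0.npz')['d'],(307.2,244.8)))
p=plane('top',*c,.073)[:2]-A;print(np.hypot(*p),np.arctan2(p[1],p[0])%6.2832-PH0)
im,_=imaging.grab_frame('scene');cv2.imwrite('pics/s19.png',im[:,:,::-1])
"
```

```text
t 20.25 pos [ 0.5098 -0.356   0.1999] F [1.2 1.  0.1] Ftan 0.84 r 0.3414 a 1.5417 w 0.0448
[11  6 11 12 71] [356.04225352 231.46478873]
now (np.float64(0.08648766662852933), np.float64(0.062262324840361837)) start (np.float64(0.07418751378067523), np.float64(0.0015359530850106058))
0.12150448799345936 0.9457019490099627
```

View pics/t19.png

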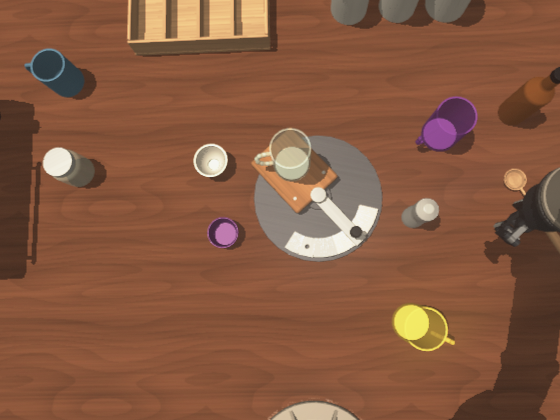

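View pics/s19.png

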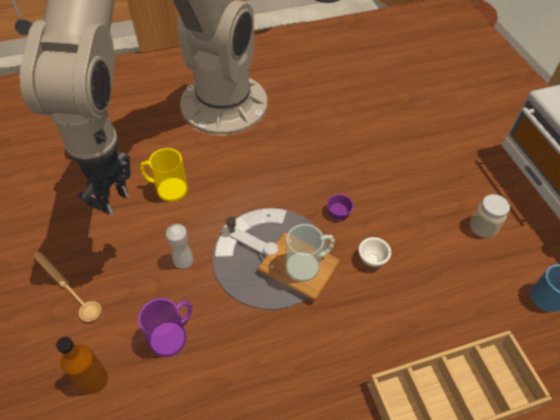

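The depth mean is spoiled by dropouts (std 62 mm). I redo it with the median.

```bash
python3 -c "
from h import *
K,R,t=cal('top')
def hz(dd,c):
  o=[]
  for u in range(-3,4):
    for v in range(-3,4):
      U,V=int(round(c[0]))+u,int(round(c[1]))+v
      if dd[V,U]>.5:o.append((R.T@(np.linalg.inv(K)@np.array([U,V,1.])*dd[V,U]-t))[2])
  return np.median(o).round(4),len(o)
d=imaging.grab_frame('top')[1];print('now',hz(d,(356,231.5)),'start',hz(np.load('pics/top0.npz')['d'],(307.2,244.8)));st()
"
```

```text
now (np.float64(0.074), 49) start (np.float64(0.0743), 49)
t 20.5 pos [ 0.5109 -0.3545  0.2015] F [-0.1 -0.5 -0.5] Ftan 0.07 r 0.3396 a 1.5434 w 0.0447
```

The knob top is at 74.0 mm now and was 74.3 mm at the start, so the pin is fully home. The jug stands on the board on the oven side and the other objects are where they were. I hand in.

```bash
python3 -c "
from bench import arm
print(arm.hand_in())"
```

```text
the job is handed in; nothing more can be done
None
```

The board is swung round counterclockwise, the pin has dropped fully home in the next hole, and I handed the job in at about 20.5 s of the 48 s.

**What I did:** I gripped the knob along the tongue, lifted the pin about 12.5 mm (about 10 N of spring load) and swung the board to about 0.70 rad. There I set the pin down on the stop plate and let go. I then turned the gripper and pushed the knob slowly with one finger. The force stayed below about 8 N, dropped to about 0 near 0.94 rad, and I stopped there.

**Last checks:**
- **Pin height:** the knob top measured 74.0 mm, against 74.3 mm with the pin home at the start. A pin still riding on the plate would read about 8.5 mm higher.
- **Swivel angle:** the knob measured 0.946 rad, and the hole seen beforehand was at 0.935–0.944 rad.
- **Jug and the rest:** in the last pictures the jug stands on the board on the toaster-oven side. The grinder, muffin cup, ramekin and look-alike jugs look unmoved, and the arm was clear of everything.

**What failed or disagreed:**
- The first grasp closed on nothing. The pictures showed the fingertips about 35 mm above the reported TCP height, so I went down further, feeling for contact, and gripped again.
- An image-shift check on the board corner was inconclusive.
- The first depth average was spoiled by bad readings, so I redid it with a median.
- I did not push on the pin to test the lock.

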